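Load the orbital shaker with oil sample bottles

TASK

Load the orbital shaker for a mixing run: stand each of the four sample bottles waiting beside it in the four-prong clamp of its own size, upright and fully down on the clamp's coloured pad, since a bottle in the wrong clamp would work loose or not go in at all. The bottles are glass, so lower them into place without dropping them or knocking any over, and leave the conical flask and the timer where they are.

Things in the scene. Friction and masses are not known exactly. Their poses are not given: they have to be found in the camera images.
- bottle_small: Small clear bottle with a red cap; body 34 mm in diameter and 60 mm high, cap 22 mm in diameter, 69 mm high in all, about 87 g. Starts upright on the bench left of the shaker (not those farther back). Origin: centre of its underside; z runs up through the cap. Flow meters (285 mm high) stand behind, knobs from 60 mm behind the front bottles.
- bottle_oil_b: Second smallest bottle: black cap, brown oil; body 40 mm in diameter and 77 mm high, cap 26 mm in diameter, 89 mm high in all, about 85 g. Starts upright on the bench left of the shaker (not those farther back). Origin: centre of its underside; z runs up through the cap. Flow meters (285 mm high) stand behind, knobs from 60 mm behind the front bottles.
- bottle_oil_a: Second largest bottle: black cap, pale straw-coloured oil; body 46 mm in diameter and 90 mm high, cap 29 mm in diameter, 103 mm high in all, about 107 g. Starts upright on the bench left of the shaker (not those farther back). Origin: centre of its underside; z runs up through the cap. Flow meters (285 mm high) stand behind, knobs from 60 mm behind the front bottles.
- bottle_amber: Largest bottle: amber-brown glass with a white cap; body 52 mm in diameter and 101 mm high, cap 33 mm in diameter, 116 mm high in all, about 103 g. Starts upright on the bench left of the shaker (not those farther back). Origin: centre of its underside; z runs up through the cap. Flow meters (285 mm high) stand behind, knobs from 60 mm behind the front bottles.
- clamp_red: Rigid four-prong clamp, red pad 54 mm across, for the 34 mm bottle (small, red cap); 38 mm between facing prongs (on its frame's diagonals, 14 mm wide). Origin: centre of the pad's underside, on the fixed shaker's platform, 75 mm over the bench; z up. The bottle stands on the pad, 6 mm thick; 45-degree lead-in lips end 32 mm above the origin. Clamps stand 96 mm apart.
- clamp_green: Rigid four-prong clamp, green pad 60 mm across, for the 40 mm bottle (black cap, brown oil); 44 mm between facing prongs (on its frame's diagonals, 14 mm wide). Origin: centre of the pad's underside, on the fixed shaker's platform, 75 mm over the bench; z up. The bottle stands on the pad, 6 mm thick; 45-degree lead-in lips end 37 mm above the origin. Clamps stand 96 mm apart.
- clamp_blue: Rigid four-prong clamp, blue pad 66 mm across, for the 46 mm bottle (black cap, pale oil); 50 mm between facing prongs (on its frame's diagonals, 14 mm wide). Origin: centre of the pad's underside, on the fixed shaker's platform, 75 mm over the bench; z up. The bottle stands on the pad, 6 mm thick; 45-degree lead-in lips end 42 mm above the origin. Clamps stand 96 mm apart.
- clamp_orange: Rigid four-prong clamp, orange pad 72 mm across, for the 52 mm bottle (amber glass, white cap); 56 mm between facing prongs (on its frame's diagonals, 14 mm wide). Origin: centre of the pad's underside, on the fixed shaker's platform, 75 mm over the bench; z up. The bottle stands on the pad, 6 mm thick; 45-degree lead-in lips end 47 mm above the origin. Clamps stand 96 mm apart.
- flask: Bystander: conical flask with a black stopper, 64 mm across the base and 114 mm high, standing on the bench to the left of the bottles. Origin: centre of its underside.
- timer: Bystander: cream bench timer lying flat, 66 x 68 x 19 mm, behind the shaker. Origin: centre of its underside.
There are look-alikes about, which are no part of the job. What is shaped like the bottle_oil_a but purple is not meant.

How it is judged:
By the outcome, as a careful person would: the job done as asked, in the order asked, and still so for the second after the job is handed in, with the robot touching nothing.
It also fails if it takes over 109 s, if anything falls off the work surface, if the arm or the gripper's body presses on something with over 40 N, if the wrist force passes 120 N, or if a joint passes its speed limit or range.

ROBOT

A 6-joint arm with a two-finger parallel gripper is mounted at the origin on a cart in front of the work surface, level with it; the furniture and walls round the work are solid. World frame = base frame: x ahead of the robot, y to its left, z up, the work surface at z = 0. Lengths are in m, angles in degrees, forces in N, time in s.
With the tool pointing down it reaches from about 0.275 to 0.85 m from the base axis. Payload 5.2 kg.
Tool frame: the origin (TCP) lies where the fingers leave the gripper's body, on its centre line; the fingertips stand 73 mm ahead of it and the grasp point (between the pads) lies 54 mm ahead of it; z points along the fingers, y is the line along which they close (so a half turn about z gives the same grasp; the last joint's range is limited). The gripper opens to 85 mm and grips with 20 to 120 N. Pads are 22 mm wide; open, the fingers measure 114 mm over their backs; the gripper's body (76 mm by 85 mm) begins 54 mm behind the grasp point. The pads swing forward as they close: fully open they stand 13 mm farther back than shut.
Start: joints at [-77.51, 14.817, 87.949, -0, 77.235, -11.62], TCP at [0.225, -0.502, 0.304] pointing down, gripper open.
Joint ranges: [-179.93, 179.93], [-52.35, 119.4], [10.71, 147.94], [-69.91, 249.91], [12.55, 155.21], [-178.61, 178.61]. Speed limits (degrees/s): [147.25, 147.25, 180, 180, 180, 180].

INTERFACE

Orientations are given as [roll, pitch, yaw] about the fixed x, y, z axes, in that order (R = Rz(yaw) Ry(pitch) Rx(roll)).
In Python, from bench import r gives the robot as it stands. The module is installed in compiled form; this text tells all that it offers.
- The arm moves only by the tool move_arm, never from a script. Its arguments are lists of equal length, an entry for each row: "offset": the shift along the tool's x, y, z scaled (see below), a list of three; "rot": the turn, a rotation vector about the tool's x, y, z scaled (see below), a list of three. A call has 1 to 12 rows; each row is the pose to reach, as a shift and turn from the pose commanded when the call began, along the tool's axes at that moment; what a row does not reach only later rows make up. The controller multiplies each number of a shift by 150 mm and each number of a turn by 60 degrees. A row lasts 1/10 s, in which the tool goes at most 50 mm and 8.59 degrees, less where a joint would pass 70% of its speed; a pose out of reach is approached as far as the arm can. A call with a number of a shift or a turn outside -1 to 1 is refused whole. A call with a gripper value outside its range is refused whole. "grip" is the opening, from -1 (shut) to 1 (fully open), set as the call begins (left out, the last holds). The fingers move at their own pace and stop on an object; the grip force is fixed at half the most. Time passes only in rows, so rows that repeat a pose let the fingers close. It gives the time, the measured TCP pose, the force, the opening and the grip force at its end, in the units of the state.
- r.state(): the state, without advancing time (a new reading comes with each control period).
- r.get_image(name): name is "scene" or "top" or "wrist"; returns a dict with "color" (420x560x3 uint8, red, green, blue), "fx", "fy", "cx", "cy" (pixels), "camera_from_world" (4x4, takes a point from world to camera coordinates); the wrist camera has in their place "tool_from_camera" (4x4, takes a point from camera to tool coordinates, whose origin is the TCP and whose axes are the flange's). Camera axes: x right, y up, looking along -z (the intrinsics and any distortion apply to the point x, -y, -z); pixel columns grow to the right and rows downward; lengths in m; the calibration is good to about 2 mm. A picture is of the moment at which its call begins: read the wrist's pose just before it. There is no depth.
- r.job_done(): hands the job in; it is judged then, once.
The state is a dict: "t": time; "q": joint angles; "qvel": joint speeds; "tau": joint torques, N m; "tool_pos": TCP position; "ee_rot": TCP orientation; "ft_force": force on the tool from outside, world axes, zero at the start; "wrist_torque": the same for the moment, N m; "grip_width": finger opening in m; "grasp_force": force on a finger pad.
Only numpy, scipy, OpenCV 4.12 (cv2) and the standard library are available. Lean on these libraries where they do the work, as an engineer would, in place of code of your own. Each camera call takes 0.05 s, during which the arm holds its last target. There are 200 camera calls.

## Working session

There is one attempt and no reset: what is moved stays moved. The work goes in short steps, Python scripts to look and compute and a tool call to move; the robot and the scene stay as the last step left them, time stands still between calls to the robot, and variables do not carry over. Pictures are saved under pics/ and viewed, at most 17 in all, crops included, and the job is handed in when it is done.

Besides the shell and the picture viewer there is one more tool, called after "Request:" as name(argument=value, ...), one argument or row to a line, values as JSON. move_arm: Moves the arm, as the interface text tells. Shifts and turns lie within -1 to 1; 1 stands for 150 mm of shift or 60 degrees of turn. Its arguments: {"type":"object","properties":{"offset":{"type":"array","items":{"type":"array","items":{"type":"number"}}},"rot":{"type":"array","items":{"type":"array","items":{"type":"number"}}},"grip":{"type":"number"}},"required":["offset","rot"]}

```bash
mkdir -p pics; cat > h.py <<'E'
import numpy as np, cv2, pickle
from bench import r
def snap(n,tag):
    im=r.get_image(n); pickle.dump((im,r.state()),open(f'pics/{tag}.pkl','wb')); cv2.imwrite(f'pics/{tag}.png',im['color'][:,:,::-1]); return im
E
python3 - <<'E'
from h import *
s=r.state();print(s)
a=snap('scene','s0');b=snap('top','t0')
for i in(a,b):print({k:v for k,v in i.items() if k!='color'})
E
```

```text
{'t': 0.0, 'q': array([-7.75101721e+01,  1.48592315e+01,  8.80115715e+01, -4.43967390e-04,
        7.72317989e+01, -1.16193771e+01]), 'qvel': array([-0.09043445,  0.15168491, -0.04994645, -0.01110801,  0.0028726 ,
       -0.00722169]), 'tau': array([-1.14892668e-03, -4.46037412e+01, -2.90576881e+01, -4.56963680e-04,
        1.17433240e-02,  5.92459355e-05]), 'tool_pos': array([ 0.22459828, -0.50162771,  0.30307135]), 'ee_rot': array([-1.79899414e+02, -2.02410124e-02,  2.41092857e+01]), 'ft_force': array([ 1.10116734, -0.29719469,  0.15475979]), 'wrist_torque': array([0.01203761, 0.02841486, 0.03331741]), 'grasp_force': 0.0, 'grip_width': 0.0848869223869727}
{'fx': 424.9898831563, 'fy': 424.9898831563, 'cx': 275.82899287135467, 'cy': 206.82818266396418, 'camera_from_world': array([[-0.80095198, -0.59833346,  0.02174828,  0.48104128],
       [ 0.35707017, -0.44819965,  0.81952301, -0.27398646],
       [-0.48060047,  0.66416424,  0.57263343, -1.06735567],
       [ 0.        ,  0.        ,  0.        ,  1.        ]])}
{'fx': 503.1597312866328, 'fy': 503.1597312866328, 'cx': 277.56301592554894, 'cy': 208.18602596736045, 'camera_from_world': array([[ 0.02555124, -0.99955284, -0.0155323 ,  0.01001142],
       [ 0.99457086,  0.02384989,  0.10129156, -0.58436615],
       [-0.10087582, -0.0180361 ,  0.99473553, -1.42952932],
       [ 0.        ,  0.        ,  0.        ,  1.        ]])}
```

View pics/s0.png

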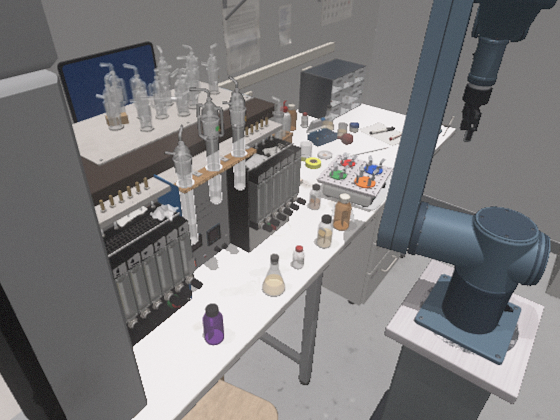

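View pics/t0.png

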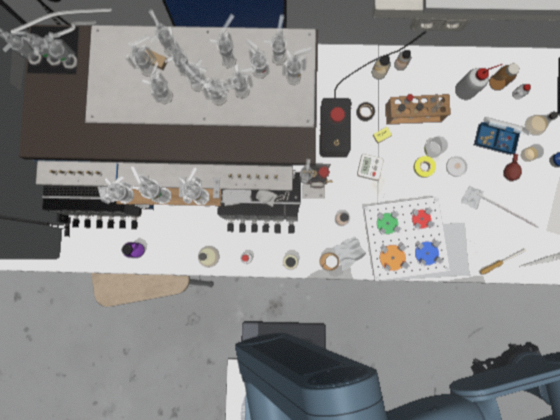

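Scene image: the small bottle (red cap) is at (298,257), a pale black-cap bottle at (325,232), the amber one at (342,212) and another black-cap bottle at (315,197). The purple look-alike is at (213,325), the flask at (274,278) and the shaker at (357,178). In the top image the caps are at (246,257), (291,261), (330,261) and (343,218), and the clamps are green (388,223), red (421,218), orange (392,258) and blue (427,253). More bottles stand farther back at (380,65), (403,58), (480,75) and (505,75). Next I'll check a close crop.

```bash
python3 - <<'E'
from h import *
a=cv2.imread('pics/s0.png')[130:280,250:410];b=cv2.imread('pics/t0.png')[180:290,220:460]
a=cv2.resize(a,None,fx=2.5,fy=2.5,interpolation=2);b=cv2.resize(b,None,fx=1.65,fy=1.65*2.5*150/2.5/110/1.65*2.5 if 0 else 1.65,interpolation=2)
o=np.zeros((400,800,3),np.uint8);o[:a.shape[0],:400]=a[:,:400];o[:b.shape[0],404:404+396]=b[:,:396];cv2.imwrite('pics/c0.png',o)
E
```

```text
(no output)
```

View pics/c0.png

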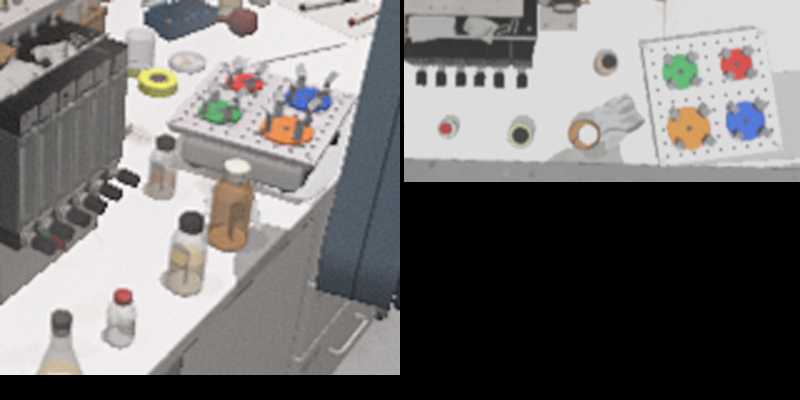

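The crop confirms the choice. In the top image, the pale oil at (291,261) is oil_a, the brown oil at (343,218) is the smaller oil_b, the amber bottle with a white cap is at (330,261), and the red cap is at (246,257). Now I'll triangulate them.

```bash
cat >> h.py <<'E'
def ray(im,p,st=None):
    d=np.array([(p[0]-im['cx'])/im['fx'],-(p[1]-im['cy'])/im['fy'],-1.]);M=np.linalg.inv(im['camera_from_world'])
    d=M[:3,:3]@d; return M[:3,3],d/np.linalg.norm(d)
def tri(rs):
    A=np.zeros((3,3));b=np.zeros(3)
    for o,d in rs:
        P=np.eye(3)-np.outer(d,d);A+=P;b+=P@o
    x=np.linalg.solve(A,b);return x,max(np.linalg.norm((np.eye(3)-np.outer(d,d))@(x-o)) for o,d in rs)
def onz(im,p,z):
    o,d=ray(im,p);return o+d*(z-o[2])/d[2]
def mask(im,kind):
    h=cv2.cvtColor(im['color'],cv2.COLOR_RGB2HSV);H,S,V=[h[...,i].astype(int) for i in range(3)]
    return {'red':((H<8)|(H>172))&(S>110)&(V>70),'green':(H>50)&(H<85)&(S>90),'blue':(H>100)&(H<125)&(S>120),'orange':(H>8)&(H<20)&(S>150)&(V>150),
     'black':(V<75),'amber':(H>5)&(H<20)&(S>90),'white':(V>185)&(S<30)}[kind].astype(np.uint8)
def blob(im,kind,roi):
    x0,y0,x1,y1=roi;m=mask(im,kind)[y0:y1,x0:x1]
    n,l,st,c=cv2.connectedComponentsWithStats(m);
    i=1+np.argmax(st[1:,4]);cn=max(cv2.findContours((l==i).astype(np.uint8),0,2)[0],key=cv2.contourArea)
    return c[i]+[x0,y0],st[i]+[x0,y0,0,0,0],np.array(cv2.minEnclosingCircle(cn)[0])+[x0,y0]
E
python3 - <<'E'
from h import *
t=pickle.load(open('pics/t0.pkl','rb'))[0];s=pickle.load(open('pics/s0.pkl','rb'))[0]
L={'small':('red',(235,247,257,267),(290,243,306,257)),'oil_a':('black',(280,250,302,272),(315,210,335,226)),'oil_b':('black',(333,208,353,228),(307,180,323,193)),
'amber':('white',(323,253,337,269),(335,190,353,201)),
'Pred':('red',(405,205,440,235),(335,150,365,172)),'Pgreen':('green',(370,205,405,240),(325,160,355,188)),'Pblue':('blue',(410,235,445,270),(360,158,390,180)),'Porange':('orange',(375,240,410,275),(350,170,385,195))}
for k,(c,a,b) in L.items():
    A=blob(t,c,a);B=blob(s,c,b);x,e=tri([ray(t,A[2]),ray(s,B[2])])
    z=.081 if k[0]=='P' else {'small':.069,'oil_a':.103,'oil_b':.089,'amber':.116}[k]
    print(k,A[0].round(1),A[1],A[2].round(1),B[0].round(1),B[1],B[2].round(1),'tri',x.round(4),round(e,4),'onz',onz(t,A[2],z).round(4),onz(s,B[2],z).round(4))
E
```

```text
small [244.8 257.5] [242 255   6   6  28] [244.8 257.5] [298.5 247.5] [296 246   6   4  20] [298.5 247.5] tri [0.4399 0.1125 0.068 ] 0.0008 onz [0.4392 0.112  0.069 ] [0.4399 0.1138 0.069 ]
oil_a [290.2 261.6] [287 258   8   8  41] [290.3 261.6] [327.1 219.5] [323 215   8   8  29] [326.5 218.8] tri [ 0.4314 -0.0154  0.0955] 0.0001 onz [ 0.4313 -0.0154  0.103 ] [ 0.4268 -0.0062  0.103 ]
oil_b [347. 216.] [347 216   1   1   1] [347. 216.] [313. 187.] [313 187   1   1   1] [313. 187.] tri [ 0.5672 -0.1684  0.0746] 0.0059 onz [ 0.5608 -0.1696  0.089 ] [ 0.5608 -0.1457  0.089 ]
amber [331.  261.2] [326 256  11  11 103] [331.  261.3] [344.4 195.9] [340 193  10   7  46] [344.5 195.5] tri [ 0.4354 -0.1242  0.1186] 0.0006 onz [ 0.4348 -0.1247  0.116 ] [ 0.4376 -0.1276  0.116 ]
Pred [421.5 218.4] [413 210  18  18 194] [421.2 218.5] [345.6 162.3] [342 160   9   6  29] [346. 162.] tri [ 0.5619 -0.3747  0.0825] 0.0029 onz [ 0.5594 -0.3764  0.081 ] [ 0.5655 -0.3756  0.081 ]
Pgreen [387.3 222.9] [378 214  20  19 234] [387.1 223. ] [336.1 174.6] [333 171   8   8  38] [336.5 174. ] tri [ 0.5471 -0.2808  0.0807] 0.0027 onz [ 0.5447 -0.282   0.081 ] [ 0.5492 -0.2791  0.081 ]
Pblue [426.9 252.8] [416 242  22  22 310] [426.5 252.9] [370.7 169. ] [365 165  12   9  53] [370.5 168. ] tri [ 0.4688 -0.3873  0.0854] 0.0047 onz [ 0.4646 -0.3906  0.081 ] [ 0.4757 -0.392   0.081 ]
Porange [399.3 256.8] [395 251   9  14  32] [398.5 257.6] [362.7 182. ] [356 177  13  11  84] [362.8 181.5] tri [ 0.4561 -0.313   0.0697] 0.0069 onz [ 0.4498 -0.3136  0.081 ] [ 0.4545 -0.2914  0.081 ]
```

Request:
move_arm(
  offset=[
    [0.97,-0.31,-0.78],
    [0.97,-0.31,-0.78],
    [0.97,-0.31,-0.78],
    [0.97,-0.31,-0.78],
    [0.97,-0.31,-0.78],
    [0.97,-0.31,-0.78],
    [0.97,-0.31,-0.78],
    [0.97,-0.31,-0.78],
    [0.97,-0.31,-0.78],
  ],
  rot=[
    [0,0,0.402],
    [0,0,0.402],
    [0,0,0.402],
    [0,0,0.402],
    [0,0,0.402],
    [0,0,0.402],
    [0,0,0.402],
    [0,0,0.402],
    [0,0,0.402],
  ],
  grip=1,
)

```text
t: 1.0
tool_pos: [0.3377, -0.4007, 0.4197]
ee_rot: [-179.9, 0.1, -0.1]
ft_force: [-0.8, -0.0, 0.1]
grip_width: 0.0854
grasp_force: 0.0
```

```bash
python3 - <<'E'
from h import *
s=r.state();print(s['t'],s['tool_pos'],s['ee_rot'],s['q'],s['grip_width'])
a=snap('wrist','w0');print({k:v for k,v in a.items() if k!='color'})
E
```

```text
1.0 [ 0.33768408 -0.40070097  0.41970898] [-1.79888880e+02  6.71755474e-02 -1.02131999e-01] [-6.20811459e+01  9.19095585e+00  7.91616114e+01 -7.10049685e-03
  9.17770857e+01  2.80208391e+01] 0.08538648265999642
{'fx': 336.2855158827579, 'fy': 336.2855158827579, 'cx': 276.6280103157749, 'cy': 211.1237377368924, 'tool_from_camera': array([[-3.29193772e-04,  9.65660038e-01,  2.59808744e-01,
         6.66909881e-02],
       [ 9.99999934e-01,  3.57795863e-04, -6.27977928e-05,
         4.48812040e-04],
       [-1.53599813e-04,  2.59808706e-01, -9.65660092e-01,
        -7.00052641e-02],
       [ 0.00000000e+00,  0.00000000e+00,  0.00000000e+00,
         1.00000000e+00]])}
```

View pics/w0.png

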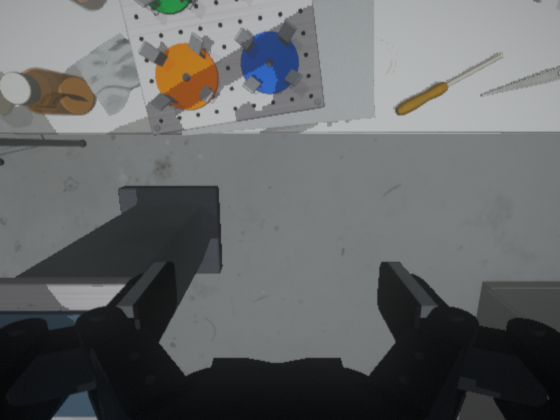

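The wrist view shows the orange pad at (187,77), the blue pad at (270,62) and the amber bottle at (40,92), with the prongs on the diagonals. The camera sits on tool +x, so I'll survey at yaw 0 now and use yaw 180 later to keep it clear of the knobs.

Request:
move_arm(
  offset=[
    [0.41,-0.67,0],
    [0.41,-0.67,0],
    [0.41,-0.67,0],
    [0.41,-0.67,0],
    [0.41,-0.67,0],
    [0.41,-0.67,0],
  ],
  rot=[
    [0,0,0],
    [0,0,0],
    [0,0,0],
    [0,0,0],
    [0,0,0],
    [0,0,0],
  ],
)

```text
t: 1.65
tool_pos: [0.3995, -0.3007, 0.4206]
ee_rot: [180.0, 0.0, -0.1]
ft_force: [0.5, -0.2, 0.0]
grip_width: 0.0854
grasp_force: 0.0
```

```bash
python3 - <<'E'
from h import *
print(r.state()['tool_pos']);snap('wrist','w1')
E
```

```text
[ 0.39949329 -0.30074149  0.42063968]
```

Request:
move_arm(
  offset=[
    [-0.05,-0.98,0],
    [-0.05,-0.98,0],
    [-0.05,-0.98,0],
    [-0.05,-0.98,0],
    [-0.05,-0.98,0],
    [-0.05,-0.98,0],
    [-0.05,-0.98,0],
  ],
  rot=[
    [0,0,0],
    [0,0,0],
    [0,0,0],
    [0,0,0],
    [0,0,0],
    [0,0,0],
    [0,0,0],
  ],
)

```text
t: 2.4
tool_pos: [0.3926, -0.1542, 0.4206]
ee_rot: [-180.0, 0.0, -0.1]
ft_force: [-0.8, -0.2, 0.0]
grip_width: 0.0852
grasp_force: 0.0
```

```bash
python3 - <<'E'
from h import *
print(r.state()['tool_pos']);snap('wrist','w2')
a=cv2.imread('pics/w1.png')[:280];b=cv2.imread('pics/w2.png')[:280]
cv2.imwrite('pics/w12.png',np.vstack([a,b]))
E
```

```text
[ 0.39263391 -0.1541883   0.42063651]
```

View pics/w12.png

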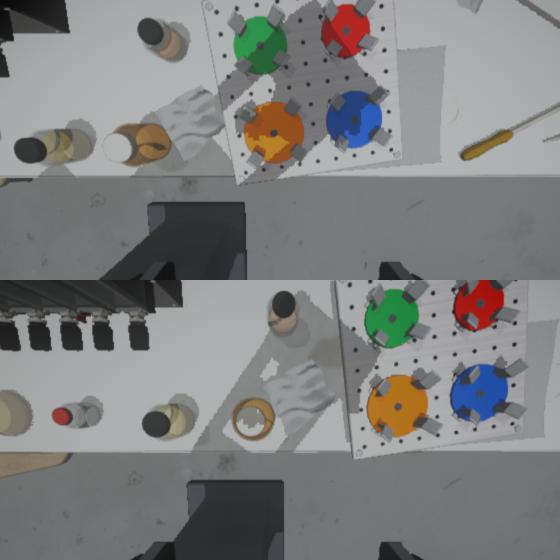

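w1 is the upper half and w2 the lower (add −280 to its rows). w1 shows the pads green (262,46), red (346,30), orange (274,132) and blue (355,120), oil_b's cap at (152,31), oil_a's at (30,150) and the amber bottle at (120,144). w2 shows the small bottle's cap at (62,136), oil_a's at (156,143), amber at (252,138) and oil_b's at (284,25). Now I'll measure.

```bash
cat >> h.py <<'E'
from scipy.spatial.transform import Rotation as Ro
def load(tag):
    im,s=pickle.load(open(f'pics/{tag}.pkl','rb'))
    if 'tool_from_camera' in im:
        T=np.eye(4);T[:3,:3]=Ro.from_euler('xyz',s['ee_rot'],degrees=True).as_matrix();T[:3,3]=s['tool_pos'];im['camera_from_world']=np.linalg.inv(T@im['tool_from_camera'])
    return im
E
python3 - <<'E'
from h import *
I={k:load(k) for k in('t0','w1','w2')}
L={'small':('red',{'t0':(235,247,257,267),'w2':(45,120,80,152)}),
'oil_a':('black',{'t0':(280,250,302,272),'w1':(8,130,56,172),'w2':(136,124,178,164)}),
'oil_b':('black',{'w1':(130,12,178,54),'w2':(266,3,304,44)}),
'amber':('amber',{'t0':(315,245,346,276),'w2':(225,112,276,163)}),
'Pred':('red',{'t0':(405,205,440,235),'w1':(305,0,385,65)}),'Pgreen':('green',{'t0':(370,205,405,240),'w1':(225,5,300,85),'w2':(355,0,430,75)}),'Pblue':('blue',{'t0':(410,235,445,270),'w1':(315,80,395,160),'w2':(440,75,520,150)}),'Porange':('amber',{'t0':(375,240,410,275),'w1':(235,90,315,175),'w2':(355,85,440,165)})}
for k,(c,v) in L.items():
    rs=[]
    for n,roi in v.items():
        m=mask(I[n],c);
        if c=='black': m=(I[n]['color'].max(2)<(75 if n=='t0' else 60)).astype(np.uint8)
        x0,y0,x1,y1=roi;m=cv2.morphologyEx(m[y0:y1,x0:x1],cv2.MORPH_OPEN,np.ones((2,2)));N,l,st,_=cv2.connectedComponentsWithStats(m)
        i=1+np.argmax(st[1:,4]);pts=np.argwhere(l==i)[:,::-1].astype(np.float32)
        p,rad=cv2.minEnclosingCircle(pts);p=np.array(p)+[x0,y0];rs.append(ray(I[n],p))
        print(k,n,p.round(1),round(rad,1),st[i],'onz.081' if k[0]=='P' else 'ontop',onz(I[n],p,{'P':.081,'s':.0645,'o':.0965 if k=='oil_a' else .083,'a':.1}[k[0]])[:2].round(4))
    x,e=tri(rs);print('   ->',x.round(4),round(e,4))
E
```

```text
small t0 [245.8 258.5] 2.8 [ 8  9  6  6 28] ontop [0.4365 0.1094]
small w2 [ 61.  137.5] 8.9 [  8   9  17  17 214] ontop [0.4397 0.1126]
   -> [0.4382 0.1092 0.0696] 0.0017
oil_a t0 [291.3 262.6] 3.7 [ 8 10  8  7 38] ontop [ 0.4286 -0.0183]
oil_a w1 [ 31.  151.5] 15.7 [  8   9  31  24 600] ontop [ 0.4321 -0.0168]
oil_a w2 [157.3 144.8] 12.9 [  9  10  26  23 474] ontop [ 0.4326 -0.0171]
   -> [ 0.4312 -0.0178  0.0978] 0.0026
oil_b w1 [152.  32.] 13.0 [ 11   9  23  24 342] ontop [ 0.5602 -0.1648]
oil_b w2 [284.5  25.4] 12.6 [  8  10  22  26 441] ontop [ 0.5596 -0.1636]
   -> [ 0.5608 -0.1636  0.0793] 0.0003
amber t0 [328.5 262.5] 7.9 [ 7 10 10 16 64] ontop [ 0.4314 -0.1194]
amber w2 [254.9 139.4] 20.2 [ 11   8  38  40 447] ontop [ 0.4386 -0.1299]
   -> [ 0.4327 -0.1255  0.0219] 0.0017
Pred t0 [422.2 219.6] 8.9 [  9   6  18  18 193] onz.081 [ 0.5565 -0.3792]
Pred w1 [346.3  31.2] 26.8 [  18    5   48   54 1547] onz.081 [ 0.561  -0.3784]
   -> [ 0.5546 -0.3729  0.1071] 0.0007
Pgreen t0 [388.2 224.4] 9.9 [  9  10  20  19 232] onz.081 [ 0.5409 -0.285 ]
Pgreen w1 [260.5  46. ] 28.5 [  10   13   53   57 1918] onz.081 [ 0.5463 -0.2836]
Pgreen w2 [390.9  38.2] 29.3 [  11   10   54   58 1954] onz.081 [ 0.547  -0.2815]
   -> [ 0.5442 -0.2829  0.0842] 0.0038
Pblue t0 [427.5 253.9] 11.2 [  7   8  22  22 309] onz.081 [ 0.4619 -0.3934]
Pblue w1 [354.9 119.8] 28.5 [  13   12   55   57 2033] onz.081 [ 0.4667 -0.3934]
Pblue w2 [479.5 112.8] 30.4 [  12   11   57   56 1987] onz.081 [ 0.4673 -0.3919]
   -> [ 0.4654 -0.3947  0.0759] 0.0034
Porange t0 [393.3 258.2] 12.7 [  6   6  26  25 431] onz.081 [ 0.4477 -0.2994]
Porange w1 [274.5 132.8] 30.7 [  10   13   60   61 2579] onz.081 [ 0.452  -0.2989]
Porange w2 [397.1 125.9] 32.1 [  13   11   61   62 2511] onz.081 [ 0.4527 -0.2969]
   -> [ 0.4507 -0.2995  0.0749] 0.0032
```

Request:
move_arm(
  offset=[
    [0.28,-0.19,0.2],
    [0.28,-0.19,0.2],
    [0.28,-0.19,0.2],
    [0.28,-0.19,0.2],
    [0.28,-0.19,0.2],
    [0.28,-0.19,0.2],
    [0.28,-0.19,0.2],
    [0.28,-0.19,0.2],
  ],
  rot=[
    [0,0,-1],
    [0,0,-1],
    [0,0,-1],
    [0,0,-1],
    [0,0,-1],
    [0,0,-1],
    [0,0,-1],
    [0,0,-1],
  ],
)

```text
t: 3.25
tool_pos: [0.4347, -0.1252, 0.3906]
ee_rot: [-180.0, 0.0, 60.0]
ft_force: [-0.5, -0.2, -1.4]
grip_width: 0.0855
grasp_force: 0.0
```

Request:
move_arm(
  offset=[
    [0,0,0.2],
    [0,0,0.2],
    [0,0,0.2],
    [0,0,0.2],
    [0,0,0.2],
    [0,0,0.2],
    [0,0,0.2],
    [0,0,0.2],
  ],
  rot=[
    [0,0,-1],
    [0,0,-1],
    [0,0,-1],
    [0,0,-1],
    [0,0,-1],
    [0,0,-1],
    [0,0,-1],
    [0,0,-1],
  ],
)

```text
t: 4.05
tool_pos: [0.4346, -0.1248, 0.3607]
ee_rot: [-180.0, -0.0, 119.8]
ft_force: [-0.4, 0.2, -0.7]
grip_width: 0.0852
grasp_force: 0.0
```

Request:
move_arm(
  offset=[
    [0,0,0.4],
    [0,0,0.4],
    [0,0,0.4],
    [0,0,0.4],
    [0,0,0.4],
    [0,0,0.4],
    [0,0,0.4],
    [0,0,0.4],
    [0,0,0.4],
  ],
  rot=[
    [0,0,-1],
    [0,0,-1],
    [0,0,-1],
    [0,0,-1],
    [0,0,-1],
    [0,0,-1],
    [0,0,-1],
    [0,0,-1],
    [0,0,-1],
  ],
)

```text
t: 4.95
tool_pos: [0.4346, -0.1244, 0.3008]
ee_rot: [180.0, -0.0, 179.5]
ft_force: [-0.4, 0.3, -0.5]
grip_width: 0.0852
grasp_force: 0.0
```

```bash
python3 - <<'E'
from h import *
s=r.state();print(s['tool_pos'],s['ee_rot'],s['q']);snap('wrist','w3')
E
```

```text
[ 0.43458475 -0.12442318  0.30082952] [ 1.79995148e+02 -7.44044731e-03  1.79526410e+02] [-3.01651720e+01  4.72167363e+00  1.00782617e+02  5.49051879e-04
  7.45045763e+01 -1.19691729e+02]
```

View pics/w3.png

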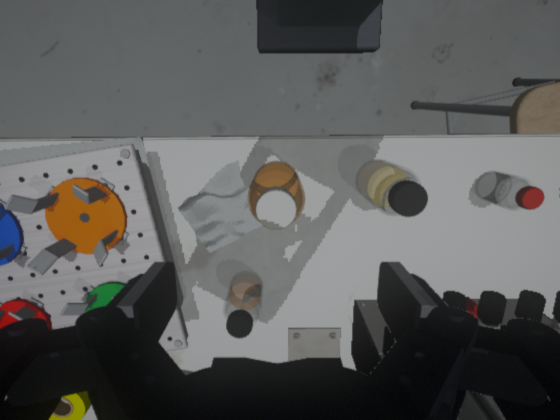

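This yaw-180 view shows the amber bottle's cap at (276,209), oil_a's at (407,198), the small bottle's at (530,197), oil_b's at (240,323) and the orange pad at (86,217). I'll measure everything from this one view.

```bash
python3 - <<'E'
from h import *
I=load('w3');h=cv2.cvtColor(I['color'],cv2.COLOR_RGB2HSV)
print(I['color'][209,276],I['color'][225,276],I['color'][245,276],I['color'][215,310])
L={'amber':('white',(252,182,302,236),.1085),'oil_a':('black',(380,170,435,225),.0965),'small':('red',(510,180,550,215),.0645),'oil_b':('black',(220,303,258,345),.083),'Porange':('amber',(40,170,135,260),.081)}
for k,(c,(x0,y0,x1,y1),z) in L.items():
    m=mask(I,c) if c!='black' else (I['color'].max(2)<60).astype(np.uint8)
    m=m[y0:y1,x0:x1];N,l,st,_=cv2.connectedComponentsWithStats(m);i=1+np.argmax(st[1:,4])
    pts=np.argwhere(l==i)[:,::-1].astype(np.float32);p,rad=cv2.minEnclosingCircle(pts);p=np.array(p)+[x0,y0]
    q=np.array([st[i][0]+st[i][2]/2-.5+x0,st[i][1]+st[i][3]/2-.5+y0])
    print(k,p.round(1),round(rad,1),q,st[i],onz(I,p,z)[:2].round(4),onz(I,q,z)[:2].round(4))
E
```

```text
[156 158 158] [113 113 106] [120 122 120] [155 157 158]Traceback (most recent call last):
  File "<stdin>", line 7, in <module>
    return _wrapfunc(a, 'argmax', axis=axis, out=out, **kwds)
    return bound(*args, **kwds)
ValueError: attempt to get argmax of an empty sequence
```

```bash
python3 - <<'E'
from h import *
I=load('w3')
L={'amber':('w',(252,182,302,236),.116),'oil_a':('black',(380,170,435,225),.0965),'small':('red',(510,180,550,215),.0645),'oil_b':('black',(220,303,258,345),.083),'Porange':('amber',(40,170,135,260),.081)}
for k,(c,(x0,y0,x1,y1),z) in L.items():
    m=(I['color'].min(2)>138).astype(np.uint8) if c=='w' else mask(I,c) if c!='black' else (I['color'].max(2)<60).astype(np.uint8)
    m=m[y0:y1,x0:x1];N,l,st,cc=cv2.connectedComponentsWithStats(m);i=1+np.argmax(st[1:,4]) if c!='w' else l[27,24]
    pts=np.argwhere(l==i)[:,::-1].astype(np.float32);p,rad=cv2.minEnclosingCircle(pts);p=np.array(p)+[x0,y0]
    q=np.array([st[i][0]+st[i][2]/2-.5+x0,st[i][1]+st[i][3]/2-.5+y0])
    print(k,p.round(1),round(rad,1),q,st[i],onz(I,p,z)[:2].round(4),onz(I,q,z)[:2].round(4))
E
```

```text
amber [275.7 209.3] 19.4 [276.  208.5] [   5    9   39   36 1046] [ 0.4371 -0.1257] [ 0.4364 -0.1254]
oil_a [407.1 198. ] 19.2 [407. 198.] [   8   11   39   35 1048] [ 0.4333 -0.0158] [ 0.4333 -0.0159]
small [532.4 198.3] 11.5 [532. 198.] [ 11   8  23  21 367] [0.4418 0.1139] [0.4415 0.1135]
oil_b [239. 323.] 13.6 [239.5 323. ] [  7   7  26  27 557] [ 0.56   -0.1625] [ 0.56  -0.162]
Porange [ 85.5 215. ] 42.3 [ 85.5 215.5] [   5    8   82   76 4020] [ 0.4504 -0.2962] [ 0.4508 -0.2963]
```

Request:
move_arm(
  offset=[
    [-0.013,-0.007,0.25],
    [-0.013,-0.007,0.5],
    [-0.013,-0.007,0.7],
    [-0.013,-0.007,0.85],
    [-0.013,-0.007,0.95],
    [-0.013,-0.007,0.95],
  ],
  rot=[
    [0,0,-0.008],
    [0,0,-0.008],
    [0,0,-0.008],
    [0,0,-0.008],
    [0,0,-0.008],
    [0,0,-0.008],
  ],
)

```text
t: 5.6
tool_pos: [0.4353, -0.1246, 0.1565]
ee_rot: [179.9, -0.2, -179.8]
ft_force: [-0.5, 0.5, -0.1]
grip_width: 0.0857
grasp_force: 0.0
```

Request:
move_arm(
  offset=[
    [0,0,0.1],
    [0,0,0.2],
    [0,0,0.21],
    [0,0,0.21],
    [0,0,0.21],
  ],
  rot=[
    [0,0,0],
    [0,0,0],
    [0,0,0],
    [0,0,0],
    [0,0,0],
  ],
)

```text
t: 6.1
tool_pos: [0.4371, -0.1256, 0.1279]
ee_rot: [-179.9, 0.1, -179.6]
ft_force: [0.2, 0.4, -0.4]
grip_width: 0.0855
grasp_force: 0.0
```

Request:
move_arm(
  offset=[
    [0,0,0],
    [0,0,0],
    [0,0,0],
    [0,0,0],
    [0,0,0],
    [0,0,0],
    [0,0,0],
    [0,0,0],
    [0,0,0],
    [0,0,0],
  ],
  rot=[
    [0,0,0],
    [0,0,0],
    [0,0,0],
    [0,0,0],
    [0,0,0],
    [0,0,0],
    [0,0,0],
    [0,0,0],
    [0,0,0],
    [0,0,0],
  ],
  grip=0.1,
)

```text
t: 7.1
tool_pos: [0.4368, -0.1253, 0.1277]
ee_rot: [-180.0, 0.1, -179.5]
ft_force: [-1.1, 0.4, 5.7]
grip_width: 0.0513
grasp_force: 61.7
```

Request:
move_arm(
  offset=[
    [0,0,-0.1],
    [0,0,-0.3],
    [0,0,-0.6],
    [0,0,-0.9],
    [0,-0.1,-1],
    [-0.05,-0.3,-1],
    [-0.08,-0.55,-1],
    [-0.098,-0.8,-1],
    [-0.098,-0.95,-1],
    [-0.098,-1,-1],
    [-0.098,-1,-1],
  ],
  rot=[
    [0,0,0],
    [0,0,0],
    [0,0,0],
    [0,0,0],
    [0,0,0],
    [0,0,0],
    [0,0,0],
    [0,0,0],
    [0,0,0],
    [0,0,0],
    [0,0,0],
  ],
)

```text
t: 8.2
tool_pos: [0.4521, -0.2756, 0.2765]
ee_rot: [180.0, -0.0, -179.6]
ft_force: [0.3, 1.0, -1.2]
grip_width: 0.0505
grasp_force: 62.8
```

```bash
python3 - <<'E'
from h import *
s=r.state();print(s['tool_pos'],s['ee_rot'],s['ft_force']);snap('wrist','w4')
E
```

```text
[ 0.45212601 -0.27561913  0.27647382] [ 1.79950973e+02 -3.76491525e-02 -1.79626075e+02] [ 0.27962053  0.98686339 -1.22799339]
```

View pics/w4.png

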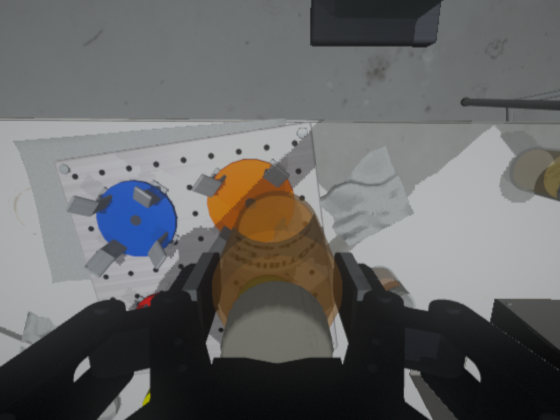

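The bottle hangs upright between the pads at (275,270). The blue pad is at (136,219) and the orange pad is partly behind the bottle. I'll re-measure the blue pad as a check on clamp position.

```bash
python3 - <<'E'
from h import *
I=load('w4');m=mask(I,'blue')[165:270,85:190]
p,rad=cv2.minEnclosingCircle(np.argwhere(m)[:,::-1].astype(np.float32));p=np.array(p)+[85,165];print(p,rad,onz(I,p,.081),onz(I,(136.5,220.5),.081))
for z in (0.14,0.15):
    q=I['camera_from_world']@[.4521,-.2756,z,1];print(276.6+336.3*q[0]/-q[2],211.1-336.3*q[1]/-q[2])
E
```

```text
[136.5 217.5] 41.188690185546875 [ 0.46508349 -0.389925    0.081     ] [ 0.46765676 -0.39018481  0.081     ]
275.5985841119292 224.7290226571837
275.57000106594825 229.5914693600442
```

Request:
move_arm(
  offset=[
    [0.003,-0.09,0],
    [0.003,-0.143,0],
    [0.003,-0.143,0.08],
    [0.003,-0.143,0.14],
    [0.003,-0.143,0.14],
    [0.003,-0.143,0.14],
  ],
  rot=[
    [0,0,0],
    [0,0,0],
    [0,0,0],
    [0,0,0],
    [0,0,0],
    [0,0,0],
  ],
)

```text
t: 8.85
tool_pos: [0.452, -0.296, 0.2552]
ee_rot: [179.9, -0.1, -179.5]
ft_force: [0.7, -0.3, -1.0]
grip_width: 0.0508
grasp_force: 62.8
```

```bash
python3 - <<'E'
from h import *
s=r.state();print(s['tool_pos'],s['ee_rot'],s['ft_force']);snap('wrist','w5')
E
```

```text
[ 0.45196901 -0.29596306  0.25520102] [ 1.79926485e+02 -6.20091635e-02 -1.79512713e+02] [ 0.67673155 -0.26697545 -1.0211249 ]
```

View pics/w5.png

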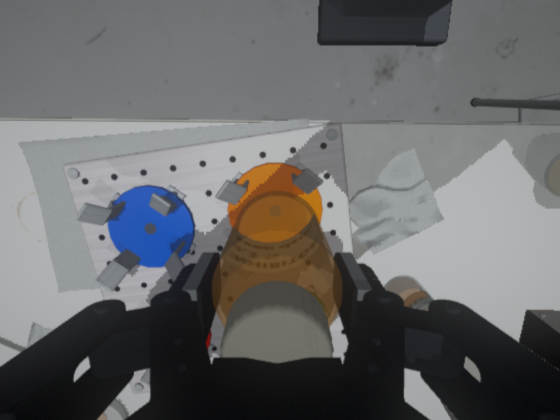

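Request:
move_arm(
  offset=[
    [0.003,-0.005,0.04],
    [0.003,-0.005,0.08],
    [0.003,-0.005,0.12],
    [0.003,-0.005,0.16],
    [0.003,-0.005,0.19],
    [0.003,-0.005,0.22],
    [0.003,-0.005,0.25],
    [0.003,-0.005,0.27],
    [0.003,-0.005,0.285],
    [0.003,-0.005,0.295],
    [0.003,-0.005,0.295],
  ],
  rot=[
    [0,0,0],
    [0,0,0],
    [0,0,0],
    [0,0,0],
    [0,0,0],
    [0,0,0],
    [0,0,0],
    [0,0,0],
    [0,0,0],
    [0,0,0],
    [0,0,0],
  ],
)

```text
t: 10.0
tool_pos: [0.4517, -0.2972, 0.2115]
ee_rot: [180.0, -0.0, -179.5]
ft_force: [-0.1, -0.1, -1.6]
grip_width: 0.0507
grasp_force: 62.8
```

Entering without contact forces. About 3 mm remain.

Request:
move_arm(
  offset=[
    [0,0,0.008],
    [0,0,0.014],
    [0,0,0.019],
    [0,0,0.022],
    [0,0,0.022],
    [0,0,0.022],
  ],
  rot=[
    [0,0,0],
    [0,0,0],
    [0,0,0],
    [0,0,0],
    [0,0,0],
    [0,0,0],
  ],
)

```text
t: 10.6
tool_pos: [0.4518, -0.2973, 0.2087]
ee_rot: [-180.0, 0.0, -179.5]
ft_force: [-0.8, 0.6, 3.1]
grip_width: 0.0509
grasp_force: 62.9
```

Request:
move_arm(
  offset=[
    [0,0,0.004],
    [0,0,0.007],
    [0,0,0.007],
    [0,0,0.007],
  ],
  rot=[
    [0,0,0],
    [0,0,0],
    [0,0,0],
    [0,0,0],
  ],
)

```text
t: 11.0
tool_pos: [0.4518, -0.2973, 0.2087]
ee_rot: [-180.0, 0.0, -179.5]
ft_force: [-2.6, 3.3, 9.7]
grip_width: 0.0505
grasp_force: 63.3
```

Request:
move_arm(
  offset=[
    [0,0,0],
    [0,0,0],
    [0,0,0],
    [0,0,0],
    [0,0,-0.05],
    [0,0,-0.2],
    [0,0,-0.45],
    [0,0,-0.7],
    [0,0.15,-0.8],
    [0.06,0.4,-0.8],
    [0.12,0.7,-0.8],
    [0.12,1,-0.8],
  ],
  rot=[
    [0,0,0],
    [0,0,0],
    [0,0,0],
    [0,0,0],
    [0,0,0],
    [0,0,0],
    [0,0,0],
    [0,0,0],
    [0,0,0],
    [0,0,0],
    [0,0,0],
    [0,0,0],
  ],
  grip=0.6,
)

```text
t: 12.2
tool_pos: [0.4315, -0.1463, 0.3279]
ee_rot: [-180.0, 0.0, -179.6]
ft_force: [1.1, 0.5, 0.6]
grip_width: 0.0683
grasp_force: 0.0
```

Request:
move_arm(
  offset=[
    [0,0.3,0.1],
    [0,0.6,0.2],
    [0,0.86,0.3],
    [0,0.86,0.3],
    [0,0.86,0.3],
  ],
  rot=[
    [0,0,0],
    [0,0,0],
    [0,0,-0.008],
    [0,0,-0.008],
    [0,0,-0.008],
  ],
  grip=0.8,
)

```text
t: 12.7
tool_pos: [0.4314, -0.0178, 0.2827]
ee_rot: [-180.0, 0.0, -178.9]
ft_force: [-0.1, -0.2, 0.1]
grip_width: 0.0769
grasp_force: 0.0
```

```bash
python3 - <<'E'
from h import *
s=r.state();print(s['tool_pos'],s['ee_rot'],s['grip_width']);snap('wrist','w6');snap('scene','s6')
a=cv2.imread('pics/s6.png')[120:330,220:440];b=cv2.imread('pics/w6.png')
o=np.zeros((420,800,3),np.uint8);o[:,:440]=cv2.resize(a,(440,420));o[:270,440:]=cv2.resize(b,(360,270));cv2.imwrite('pics/c6.png',o)
E
```

```text
[ 0.43141128 -0.0178185   0.28269972] [-1.79968640e+02  1.26062151e-02 -1.78893131e+02] 0.07692080502963677
```

View pics/c6.png

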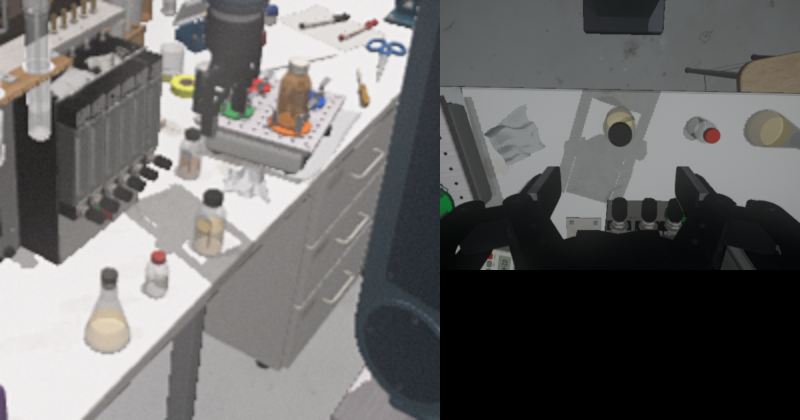

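The amber bottle stands upright in the orange clamp. Oil_a sits centred under the gripper, with its cap at about (280,208) in the wrist frame, and the small bottle's cap is at (422,210).

```bash
python3 - <<'E'
from h import *
I=load('w6')
for k,m,(x0,y0,x1,y1),z in (('oil_a',(I['color'].max(2)<60).astype(np.uint8),(255,180,305,235),.0965),('small',mask(I,'red'),(405,190,440,228),.0645)):
    m=m[y0:y1,x0:x1];N,l,st,_=cv2.connectedComponentsWithStats(m);i=1+np.argmax(st[1:,4]);p,rad=cv2.minEnclosingCircle(np.argwhere(l==i)[:,::-1].astype(np.float32))
    p=np.array(p)+[x0,y0];print(k,p,rad,st[i],onz(I,p,z))
E
```

```text
oil_a [279.91435242 208.48611069] 18.74196434020996 [   7   10   36   38 1068] [ 0.43436453 -0.01688459  0.0965    ]
small [423.88461494 211.80769157] 11.664159774780273 [  8  11  23  22 391] [0.44357195 0.11153623 0.0645    ]
```

Request:
move_arm(
  offset=[
    [-0.014,0.009,0.2],
    [-0.014,0.009,0.45],
    [-0.014,0.009,0.7],
    [-0.014,0.009,0.87],
    [-0.014,0.009,0.96],
    [-0.014,0.009,1],
    [-0.014,0.009,1],
  ],
  rot=[
    [0,0,0.018],
    [0,0,0.018],
    [0,0,0.018],
    [0,0,0.018],
    [0,0,0.018],
    [0,0,0.018],
    [0,0,0.018],
  ],
)

```text
t: 13.5
tool_pos: [0.4338, -0.0182, 0.1321]
ee_rot: [180.0, -0.0, 179.8]
ft_force: [-0.5, 0.3, 0.2]
grip_width: 0.0766
grasp_force: 0.0
```

Request:
move_arm(
  offset=[
    [0,0,0.06],
    [0,0,0.1],
    [0,0,0.1],
    [0,0,0.1],
  ],
  rot=[
    [0,0,0],
    [0,0,0],
    [0,0,0],
    [0,0,0],
  ],
)

```text
t: 13.9
tool_pos: [0.4336, -0.0171, 0.1175]
ee_rot: [-180.0, 0.0, 179.9]
ft_force: [-0.5, -0.2, -0.0]
grip_width: 0.0769
grasp_force: 0.0
```

Request:
move_arm(
  offset=[
    [0,0,0],
    [0,0,0],
    [0,0,0],
    [0,0,0],
    [0,0,0],
    [0,0,0],
    [0,0,0],
    [0,0,0],
    [0,0,0],
    [0,0,0],
  ],
  rot=[
    [0,0,0],
    [0,0,0],
    [0,0,0],
    [0,0,0],
    [0,0,0],
    [0,0,0],
    [0,0,0],
    [0,0,0],
    [0,0,0],
    [0,0,0],
  ],
  grip=-0.05,
)

```text
t: 14.9
tool_pos: [0.4338, -0.017, 0.1178]
ee_rot: [-180.0, 0.0, 179.9]
ft_force: [-0.8, 1.7, 5.9]
grip_width: 0.0451
grasp_force: 60.6
```

Request:
move_arm(
  offset=[
    [0,0,-0.1],
    [0,0,-0.3],
    [0,0,-0.55],
    [0,-0.05,-0.8],
    [-0.05,-0.2,-1],
    [-0.1,-0.4,-1],
    [-0.15,-0.65,-1],
    [-0.2,-0.85,-1],
    [-0.2,-0.97,-1],
    [-0.2,-0.97,-1],
  ],
  rot=[
    [0,0,0],
    [0,0,0],
    [0,0,0],
    [0,0,0],
    [0,0,0],
    [0,0,0],
    [0,0,0],
    [0,0,0],
    [0,0,0],
    [0,0,0],
  ],
)

```text
t: 15.9
tool_pos: [0.4632, -0.1648, 0.2668]
ee_rot: [-180.0, -0.0, 179.7]
ft_force: [-0.3, 0.1, -1.6]
grip_width: 0.0451
grasp_force: 61.4
```

Request:
move_arm(
  offset=[
    [0,0,-0.25],
    [0,0,-0.5],
    [0,-0.1,-0.65],
    [0,-0.3,-0.65],
    [0,-0.55,-0.65],
    [0,-0.8,-0.65],
    [0,-1,-0.65],
    [0,-1,-0.65],
  ],
  rot=[
    [0,0,0],
    [0,0,0],
    [0,0,0],
    [0,0,0],
    [0,0,0],
    [0,0,0],
    [0,0,0],
    [0,0,0],
  ],
)

```text
t: 16.7
tool_pos: [0.4625, -0.3151, 0.3637]
ee_rot: [-180.0, -0.1, 179.7]
ft_force: [0.3, 0.9, -1.0]
grip_width: 0.0449
grasp_force: 61.7
```

Request:
move_arm(
  offset=[
    [0,-0.15,0],
    [0,-0.35,0],
    [-0.02,-0.6,0],
    [-0.02,-0.75,0],
    [-0.02,-0.8,0],
    [-0.02,-0.8,0],
    [-0.02,-0.8,0],
  ],
  rot=[
    [0,0,0],
    [0,0,0],
    [0,0,0],
    [0,0,0],
    [0,0,0],
    [0,0,0],
    [0,0,0],
  ],
)

```text
t: 17.4
tool_pos: [0.4659, -0.4309, 0.3647]
ee_rot: [179.9, -0.0, 179.9]
ft_force: [0.1, -0.0, -1.0]
grip_width: 0.0448
grasp_force: 61.8
```

Request:
move_arm(
  offset=[
    [-0.003,0.15,0],
    [-0.003,0.263,0],
    [-0.003,0.263,0.15],
    [-0.003,0.263,0.35],
    [-0.003,0.263,0.55],
    [-0.003,0.263,0.7],
    [-0.003,0.263,0.78],
    [-0.003,0.263,0.82],
    [-0.003,0.263,0.82],
    [-0.003,0.263,0.82],
  ],
  rot=[
    [0,0,0],
    [0,0,0],
    [0,0,0],
    [0,0,0],
    [0,0,0],
    [0,0,0],
    [0,0,0],
    [0,0,0],
    [0,0,0],
    [0,0,0],
  ],
)

```text
t: 18.4
tool_pos: [0.4666, -0.3934, 0.2432]
ee_rot: [-179.9, 0.1, 179.9]
ft_force: [1.1, -0.2, -1.1]
grip_width: 0.0448
grasp_force: 61.8
```

```bash
python3 - <<'E'
from h import *
s=r.state();print(s['tool_pos'],s['ee_rot'],s['ft_force']);snap('wrist','w7')
E
```

```text
[ 0.46661104 -0.39343305  0.24319941] [-1.79900895e+02  8.67005027e-02  1.79884179e+02] [ 1.05719308 -0.19438558 -1.12464453]
```

View pics/w7.png

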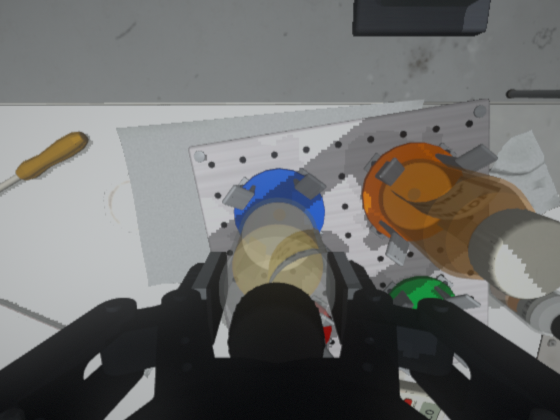

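The oil_a bottle's centre is at column 277 and the blue pad's at column 280, so it needs +2 mm in y, which matches my estimate. Lowering now.

Request:
move_arm(
  offset=[
    [0.002,0.013,0.0],
    [0.002,0.013,0.04],
    [0.002,0.013,0.08],
    [0.002,0.013,0.12],
    [0.002,0.013,0.16],
    [0.002,0.013,0.2],
    [0.002,0.013,0.23],
    [0.002,0.013,0.255],
    [0.002,0.013,0.27],
    [0.002,0.013,0.28],
    [0.002,0.013,0.28],
  ],
  rot=[
    [0,0,0],
    [0,0,0],
    [0,0,0],
    [0,0,0],
    [0,0,0],
    [0,0,0],
    [0,0,0],
    [0,0,0],
    [0,0,0],
    [0,0,0],
    [0,0,0],
  ],
)

```text
t: 19.55
tool_pos: [0.4658, -0.3913, 0.1996]
ee_rot: [180.0, -0.0, 179.9]
ft_force: [1.1, -1.5, -2.8]
grip_width: 0.0448
grasp_force: 62.0
```

Request:
move_arm(
  offset=[
    [0,0,0.006],
    [0,0,0.011],
    [0,0,0.015],
    [0,0,0.018],
    [0,0,0.021],
    [0,0,0.021],
  ],
  rot=[
    [0,0,0],
    [0,0,0],
    [0,0,0],
    [0,0,0],
    [0,0,0],
    [0,0,0],
  ],
)

```text
t: 20.15
tool_pos: [0.466, -0.3912, 0.1987]
ee_rot: [-179.9, 0.1, 179.9]
ft_force: [-1.1, 1.8, 10.8]
grip_width: 0.0449
grasp_force: 62.6
```

Request:
move_arm(
  offset=[
    [0,0,0],
    [0,0,0],
    [0,0,0],
    [0,0,0],
    [0,0,-0.05],
    [0,0,-0.2],
    [0,0,-0.45],
    [0,0,-0.7],
    [0,0.1,-0.9],
    [-0.1,0.3,-0.9],
    [-0.2,0.55,-0.9],
    [-0.3,0.8,-0.9],
  ],
  rot=[
    [0,0,0],
    [0,0,0],
    [0,0,0],
    [0,0,0],
    [0,0,0],
    [0,0,0],
    [0,0,0],
    [0,0,0],
    [0,0,0],
    [0,0,0],
    [0,0,0],
    [0,0,0],
  ],
  grip=0.5,
)

```text
t: 21.35
tool_pos: [0.5113, -0.2705, 0.3326]
ee_rot: [-180.0, 0.1, 179.8]
ft_force: [0.2, 0.5, 0.4]
grip_width: 0.0641
grasp_force: 0.0
```

Request:
move_arm(
  offset=[
    [-0.1,0.2,0],
    [-0.2,0.4,0.1],
    [-0.3,0.6,0.2],
    [-0.33,0.72,0.35],
    [-0.33,0.72,0.4],
    [-0.33,0.72,0.4],
    [-0.33,0.72,0.4],
  ],
  rot=[
    [0,0,0],
    [0,0,0],
    [0,0,0],
    [0,0,0],
    [0,0,0],
    [0,0,0],
    [0,0,0],
  ],
  grip=0.7,
)

```text
t: 22.05
tool_pos: [0.5609, -0.1646, 0.2725]
ee_rot: [-179.9, 0.0, 179.8]
ft_force: [-0.2, 0.4, 0.3]
grip_width: 0.0728
grasp_force: 0.0
```

```bash
python3 - <<'E'
from h import *
s=r.state();print(s['tool_pos'],s['ee_rot'],s['grip_width']);snap('wrist','w8');snap('scene','s8')
a=cv2.imread('pics/s8.png')[120:330,220:440];b=cv2.imread('pics/w8.png')
o=np.zeros((420,800,3),np.uint8);o[:,:440]=cv2.resize(a,(440,420));o[:270,440:]=cv2.resize(b,(360,270));cv2.imwrite('pics/c8.png',o)
I=load('w8');m=(I['color'].max(2)<60).astype(np.uint8)[150:260,230:330];N,l,st,c=cv2.connectedComponentsWithStats(m);
for i in range(1,N):
  if st[i][4]>200:
    p,rad=cv2.minEnclosingCircle(np.argwhere(l==i)[:,::-1].astype(np.float32));p=np.array(p)+[230,150];print(p,rad,st[i],onz(I,p,.083))
E
```

```text
[ 0.56093711 -0.16457893  0.2725491 ] [-1.79943972e+02  4.65907299e-02  1.79829081e+02] 0.0728026465172895
[280.36841965 204.18421173] 15.874977111816406 [ 35  39  31  32 763] [ 0.56100964 -0.16262321  0.083     ]
```

View pics/c8.png

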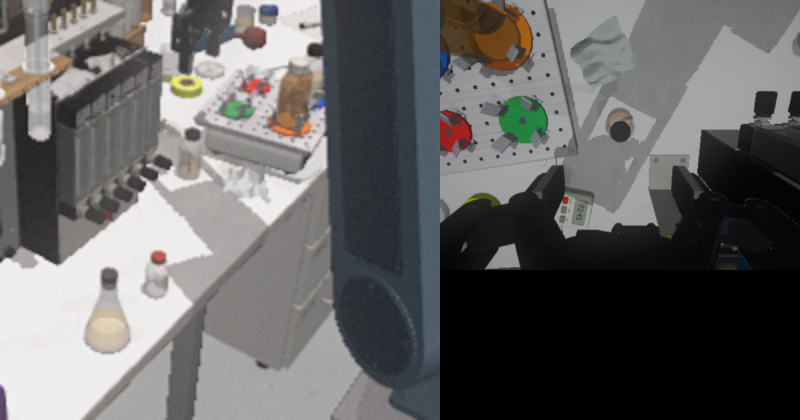

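Oil_a's black cap now sits over the blue clamp at (316,55) of the crop and the amber bottle is upright. Oil_b's cap is at wrist (280,204), which matches the earlier estimate. I'll grasp it now.

Request:
move_arm(
  offset=[
    [0.003,0.01,0.2],
    [0.003,0.01,0.45],
    [0.003,0.01,0.7],
    [0.003,0.01,0.87],
    [0.003,0.01,0.96],
    [0.003,0.01,1],
    [0.003,0.01,1],
  ],
  rot=[
    [0,0,0],
    [0,0,0],
    [0,0,0],
    [0,0,0],
    [0,0,0],
    [0,0,0],
    [0,0,0],
  ],
)

```text
t: 22.85
tool_pos: [0.5607, -0.1626, 0.122]
ee_rot: [-180.0, 0.0, 179.8]
ft_force: [-0.2, 0.8, -1.3]
grip_width: 0.0728
grasp_force: 0.0
```

Request:
move_arm(
  offset=[
    [0,0,0.05],
    [0,0,0.09],
    [0,0,0.09],
    [0,0,0.09],
  ],
  rot=[
    [0,0,0],
    [0,0,0],
    [0,0,0],
    [0,0,0],
  ],
)

```text
t: 23.25
tool_pos: [0.5605, -0.1619, 0.1084]
ee_rot: [-180.0, 0.0, 179.9]
ft_force: [0.4, 0.3, 0.3]
grip_width: 0.0728
grasp_force: 0.0
```

Request:
move_arm(
  offset=[
    [0,0,0],
    [0,0,0],
    [0,0,0],
    [0,0,0],
    [0,0,0],
    [0,0,0],
    [0,0,0],
    [0,0,0],
    [0,0,0],
    [0,0,0],
  ],
  rot=[
    [0,0,0],
    [0,0,0],
    [0,0,0],
    [0,0,0],
    [0,0,0],
    [0,0,0],
    [0,0,0],
    [0,0,0],
    [0,0,0],
    [0,0,0],
  ],
  grip=-0.2,
)

```text
t: 24.25
tool_pos: [0.5608, -0.1621, 0.1087]
ee_rot: [-180.0, 0.1, 179.9]
ft_force: [0.0, 0.4, 6.3]
grip_width: 0.0388
grasp_force: 60.2
```

Request:
move_arm(
  offset=[
    [0,0,-0.1],
    [0,0,-0.3],
    [0,0,-0.55],
    [0,0,-0.8],
    [0,-0.1,-0.9],
    [0.05,-0.3,-0.9],
    [0.09,-0.55,-0.9],
    [0.099,-0.72,-0.9],
    [0.099,-0.8,-0.9],
    [0.099,-0.8,-0.9],
    [0.099,-0.8,-0.9],
  ],
  rot=[
    [0,0,0],
    [0,0,0],
    [0,0,0],
    [0,0,0],
    [0,0,0],
    [0,0,0],
    [0,0,0],
    [0,0,0],
    [0,0,0],
    [0,0,0],
    [0,0,0],
  ],
)

```text
t: 25.35
tool_pos: [0.5451, -0.2809, 0.2425]
ee_rot: [179.9, -0.1, 179.9]
ft_force: [-0.2, 0.9, -1.1]
grip_width: 0.0389
grasp_force: 60.4
```

```bash
python3 - <<'E'
from h import *
s=r.state();print(s['tool_pos'],s['ee_rot'],s['ft_force']);snap('wrist','w9')
E
```

```text
[ 0.54510318 -0.28091907  0.24249572] [ 1.79905593e+02 -6.15674520e-02  1.79866249e+02] [-0.15089576  0.88259589 -1.08299957]
```

View pics/w9.png

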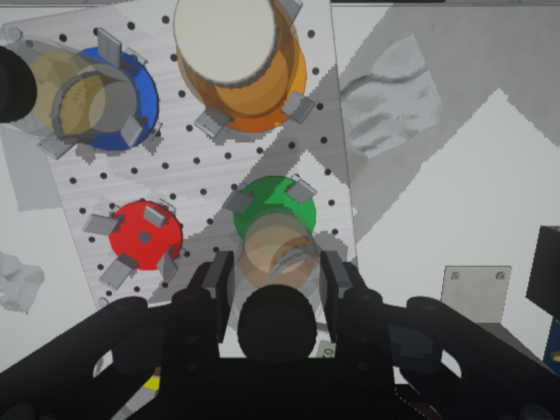

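Oil_b is centred on the green pad (columns 276 and 275). The red pad is at (145,236), and the amber and oil_a bottles are seated. Lowering now.

Request:
move_arm(
  offset=[
    [-0.006,-0.007,0.05],
    [-0.006,-0.007,0.1],
    [-0.006,-0.007,0.14],
    [-0.006,-0.007,0.18],
    [-0.006,-0.007,0.22],
    [-0.006,-0.007,0.25],
    [-0.006,-0.007,0.28],
    [-0.006,-0.007,0.305],
    [-0.006,-0.007,0.325],
    [-0.006,-0.007,0.335],
    [-0.006,-0.007,0.335],
  ],
  rot=[
    [0,0,0],
    [0,0,0],
    [0,0,0],
    [0,0,0],
    [0,0,0],
    [0,0,0],
    [0,0,0],
    [0,0,0],
    [0,0,0],
    [0,0,0],
    [0,0,0],
  ],
)

```text
t: 26.5
tool_pos: [0.5461, -0.283, 0.1928]
ee_rot: [180.0, -0.0, 179.9]
ft_force: [0.6, 0.5, -0.8]
grip_width: 0.0386
grasp_force: 60.4
```

```bash
python3 - <<'E'
from h import *
I=load('w9');m=mask(I,'red')[190:280,100:195]
N,l,st,_=cv2.connectedComponentsWithStats(m);i=1+np.argmax(st[1:,4]);p,rad=cv2.minEnclosingCircle(np.argwhere(l==i)[:,::-1].astype(np.float32));p=np.array(p)+[100,190];print(p,rad,onz(I,p,.081),onz(I,(144.5,238),.081))
E
```

```text
[144.63473129 235.31736374] 37.9019660949707 [ 0.56087818 -0.37682067  0.081     ] [ 0.56294189 -0.37713281  0.081     ]
```

Request:
move_arm(
  offset=[
    [0,0,0.006],
    [0,0,0.011],
    [0,0,0.015],
    [0,0,0.018],
    [0,0,0.021],
    [0,0,0.021],
  ],
  rot=[
    [0,0,0],
    [0,0,0],
    [0,0,0],
    [0,0,0],
    [0,0,0],
    [0,0,0],
  ],
)

```text
t: 27.1
tool_pos: [0.5461, -0.283, 0.1897]
ee_rot: [-180.0, -0.0, 179.9]
ft_force: [0.5, -0.6, -1.2]
grip_width: 0.0388
grasp_force: 60.4
```

Request:
move_arm(
  offset=[
    [0,0,0.004],
    [0,0,0.007],
    [0,0,0.007],
    [0,0,0.007],
  ],
  rot=[
    [0,0,0],
    [0,0,0],
    [0,0,0],
    [0,0,0],
  ],
)

```text
t: 27.5
tool_pos: [0.5462, -0.283, 0.1897]
ee_rot: [-180.0, 0.0, 179.9]
ft_force: [-1.8, 1.4, 4.0]
grip_width: 0.0389
grasp_force: 60.6
```

Request:
move_arm(
  offset=[
    [0,0,0],
    [0,0,0],
    [0,0,0],
    [0,0,0],
    [0,0,-0.05],
    [0,0,-0.2],
    [0,0,-0.45],
    [0,0,-0.7],
    [0.05,0.1,-0.9],
    [0.2,0.3,-0.9],
    [0.4,0.55,-0.9],
    [0.55,0.75,-0.9],
  ],
  rot=[
    [0,0,0],
    [0,0,0],
    [0,0,0],
    [0,0,0],
    [0,0,0],
    [0,0,0],
    [0,0,0],
    [0,0,0],
    [0,0,0],
    [0,0,0],
    [0,0,0],
    [0,0,0],
  ],
  grip=0.4,
)

```text
t: 28.7
tool_pos: [0.4624, -0.1687, 0.3243]
ee_rot: [180.0, 0.0, 179.9]
ft_force: [0.5, 0.8, 0.9]
grip_width: 0.0598
grasp_force: 0.0
```

Request:
move_arm(
  offset=[
    [0.1,0.2,0],
    [0.16,0.45,0],
    [0.16,0.75,0],
    [0.16,1,0.1],
    [0.16,1,0.2],
    [0.16,1,0.3],
  ],
  rot=[
    [0,0,0],
    [0,0,0],
    [0,0,0],
    [0,0,0],
    [0,0,0],
    [0,0,0],
  ],
)

```text
t: 29.3
tool_pos: [0.4402, -0.0188, 0.2792]
ee_rot: [-180.0, 0.1, -180.0]
ft_force: [1.0, -0.3, 0.5]
grip_width: 0.0595
grasp_force: 0.0
```

Request:
move_arm(
  offset=[
    [0,0.25,0],
    [0,0.5,0],
    [0,0.75,0.1],
    [0,0.88,0.2],
    [0,0.88,0.2],
    [0,0.88,0.2],
  ],
  rot=[
    [0,0,0],
    [0,0,0],
    [0,0,0],
    [0,0,0],
    [0,0,0],
    [0,0,0],
  ],
  grip=0.5,
)

```text
t: 29.9
tool_pos: [0.4406, 0.1118, 0.2491]
ee_rot: [-180.0, 0.0, 180.0]
ft_force: [0.6, -0.9, 0.5]
grip_width: 0.0641
grasp_force: 0.0
```

```bash
python3 - <<'E'
from h import *
s=r.state();print(s['tool_pos'],s['ee_rot'],s['grip_width'],s['q']);snap('wrist','w10');snap('scene','s10')
a=cv2.imread('pics/s10.png')[120:330,220:440];b=cv2.imread('pics/w10.png')
o=np.zeros((420,800,3),np.uint8);o[:,:440]=cv2.resize(a,(440,420));o[:270,440:]=cv2.resize(b,(360,270));cv2.imwrite('pics/c10.png',o)
I=load('w10');m=mask(I,'red');N,l,st,c=cv2.connectedComponentsWithStats(m);
for i in range(1,N):
  if st[i][4]>150:
    p,rad=cv2.minEnclosingCircle(np.argwhere(l==i)[:,::-1].astype(np.float32));print(p,rad,st[i],onz(I,p,.0645))
E
```

```text
[0.44056043 0.11180538 0.24911716] [-1.79971008e+02  2.09045339e-03  1.79961897e+02] 0.06412832930654001 [ 1.49237964e-01  7.69600855e+00  1.05108682e+02 -3.14584217e-02
  6.71933168e+01 -8.98004648e+01]
(276.355224609375, 207.7573699951172) 12.773759841918945 [264 195  26  26 510] [0.44246309 0.11047656 0.0645    ]
```

View pics/c10.png

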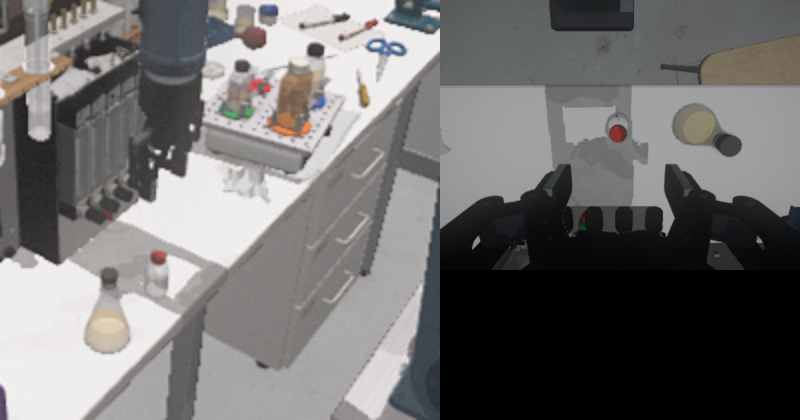

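All three placed bottles stand in their clamps: oil_b on green, amber on orange and oil_a on blue. The small bottle's cap is at wrist (276,208), directly below the gripper, and the flask is clear of it.

Request:
move_arm(
  offset=[
    [-0.009,-0.005,0.2],
    [-0.009,-0.005,0.42],
    [-0.009,-0.005,0.62],
    [-0.009,-0.005,0.78],
    [-0.009,-0.005,0.9],
    [-0.009,-0.005,0.98],
    [-0.009,-0.005,0.98],
    [-0.009,-0.005,0.98],
  ],
  rot=[
    [0,0,0],
    [0,0,0],
    [0,0,0],
    [0,0,0],
    [0,0,0],
    [0,0,0],
    [0,0,0],
    [0,0,0],
  ],
)

```text
t: 30.8
tool_pos: [0.4427, 0.1102, 0.1024]
ee_rot: [-180.0, 0.1, 179.8]
ft_force: [-0.5, 0.3, -0.3]
grip_width: 0.0641
grasp_force: 0.0
```

Request:
move_arm(
  offset=[
    [0,0,0],
    [0,0,0],
    [0,0,0],
    [0,0,0],
    [0,0,0],
    [0,0,0],
    [0,0,0],
    [0,0,0],
    [0,0,0],
    [0,0,0],
  ],
  rot=[
    [0,0,0],
    [0,0,0],
    [0,0,0],
    [0,0,0],
    [0,0,0],
    [0,0,0],
    [0,0,0],
    [0,0,0],
    [0,0,0],
    [0,0,0],
  ],
  grip=-0.35,
)

```text
t: 31.8
tool_pos: [0.4426, 0.1109, 0.1029]
ee_rot: [-180.0, 0.1, 179.9]
ft_force: [-1.1, -1.2, 5.6]
grip_width: 0.0321
grasp_force: 59.0
```

Request:
move_arm(
  offset=[
    [0,0,-0.1],
    [0,0,-0.3],
    [0,0,-0.55],
    [0,0,-0.8],
    [0,-0.15,-0.98],
    [0,-0.4,-0.98],
    [0,-0.65,-0.98],
    [0,-0.9,-0.98],
    [0,-1,-0.98],
    [0,-1,-0.98],
  ],
  rot=[
    [0,0,0],
    [0,0,0],
    [0,0,0],
    [0,0,0],
    [0,0,0],
    [0,0,0],
    [0,0,0],
    [0,0,0],
    [0,0,0],
    [0,0,0],
  ],
)

```text
t: 32.8
tool_pos: [0.4416, -0.0409, 0.2492]
ee_rot: [-180.0, 0.0, 179.7]
ft_force: [-0.8, 0.2, -0.1]
grip_width: 0.0325
grasp_force: 59.9
```

Request:
move_arm(
  offset=[
    [0,-0.2,-0.2],
    [0,-0.4,-0.4],
    [0,-0.65,-0.6],
    [0,-0.85,-0.6],
    [0,-0.9,-0.6],
    [0,-0.9,-0.6],
  ],
  rot=[
    [0,0,0],
    [0,0,0],
    [0,0,0],
    [0,0,0],
    [0,0,0],
    [0,0,0],
  ],
)

```text
t: 33.4
tool_pos: [0.4411, -0.1738, 0.3384]
ee_rot: [179.9, -0.0, 179.8]
ft_force: [0.3, 1.3, -1.1]
grip_width: 0.0323
grasp_force: 60.1
```

Request:
move_arm(
  offset=[
    [-0.15,-0.15,0],
    [-0.35,-0.35,0],
    [-0.55,-0.6,0],
    [-0.72,-0.8,0],
    [-0.78,-0.95,0],
    [-0.78,-1,0],
    [-0.78,-1,0],
  ],
  rot=[
    [0,0,0],
    [0,0,0],
    [0,0,0],
    [0,0,0],
    [0,0,0],
    [0,0,0],
    [0,0,0],
  ],
)

```text
t: 34.1
tool_pos: [0.5579, -0.3231, 0.3374]
ee_rot: [179.9, -0.1, 179.9]
ft_force: [0.4, 0.6, -1.4]
grip_width: 0.0323
grasp_force: 60.1
```

Request:
move_arm(
  offset=[
    [-0.02,-0.2,0],
    [-0.021,-0.359,0],
    [-0.021,-0.359,0.05],
    [-0.021,-0.359,0.25],
    [-0.021,-0.359,0.45],
    [-0.021,-0.359,0.62],
    [-0.021,-0.359,0.72],
    [-0.021,-0.359,0.75],
    [-0.021,-0.359,0.75],
    [-0.021,-0.359,0.75],
  ],
  rot=[
    [0,0,0],
    [0,0,0],
    [0,0,0],
    [0,0,0],
    [0,0,0],
    [0,0,0],
    [0,0,0],
    [0,0,0],
    [0,0,0],
    [0,0,0],
  ],
)

```text
t: 35.1
tool_pos: [0.5614, -0.3774, 0.2277]
ee_rot: [-179.9, 0.1, 179.9]
ft_force: [0.4, 0.2, -0.8]
grip_width: 0.0323
grasp_force: 60.2
```

```bash
python3 - <<'E'
from h import *
s=r.state();print(s['tool_pos'],s['ee_rot'],s['ft_force']);snap('wrist','w11')
E
```

```text
[ 0.56139268 -0.37744368  0.22766423] [-1.79941299e+02  8.19999580e-02  1.79910017e+02] [ 0.3831059   0.22619378 -0.84555163]
```

View pics/w11.png

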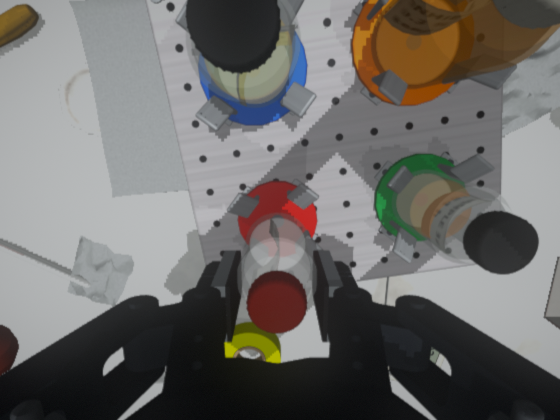

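The small bottle is at column 276, over the red pad at column 278. Lowering now.

Request:
move_arm(
  offset=[
    [0,0.004,0.04],
    [0,0.004,0.08],
    [0,0.004,0.12],
    [0,0.004,0.15],
    [0,0.004,0.18],
    [0,0.004,0.21],
    [0,0.004,0.235],
    [0,0.004,0.255],
    [0,0.004,0.27],
    [0,0.004,0.275],
    [0,0.004,0.275],
  ],
  rot=[
    [0,0,0],
    [0,0,0],
    [0,0,0],
    [0,0,0],
    [0,0,0],
    [0,0,0],
    [0,0,0],
    [0,0,0],
    [0,0,0],
    [0,0,0],
    [0,0,0],
  ],
)

```text
t: 36.25
tool_pos: [0.561, -0.3776, 0.1849]
ee_rot: [-180.0, 0.0, 179.9]
ft_force: [1.6, -0.7, -0.7]
grip_width: 0.0322
grasp_force: 60.4
```

Request:
move_arm(
  offset=[
    [0,0,0.006],
    [0,0,0.011],
    [0,0,0.015],
    [0,0,0.018],
    [0,0,0.02],
    [0,0,0.02],
  ],
  rot=[
    [0,0,0],
    [0,0,0],
    [0,0,0],
    [0,0,0],
    [0,0,0],
    [0,0,0],
  ],
)

```text
t: 36.85
tool_pos: [0.5611, -0.3775, 0.1839]
ee_rot: [-179.9, 0.1, 179.9]
ft_force: [-0.1, 2.2, 7.6]
grip_width: 0.0325
grasp_force: 60.8
```

Request:
move_arm(
  offset=[
    [0,0,0],
    [0,0,0],
    [0,0,0],
    [0,0,0],
    [0,0,-0.05],
    [0,0,-0.2],
    [0,0,-0.45],
    [0,0,-0.7],
    [0,0,-0.95],
    [0,0,-1],
    [0,0,-1],
  ],
  rot=[
    [0,0,0],
    [0,0,0],
    [0,0,0],
    [0,0,0],
    [0,0,0],
    [0,0,0],
    [0,0,0],
    [0,0,0],
    [0,0,0],
    [0,0,0],
    [0,0,0],
  ],
  grip=0.4,
)

```text
t: 37.95
tool_pos: [0.5614, -0.3779, 0.3347]
ee_rot: [-179.8, 0.2, 179.9]
ft_force: [-0.8, -0.2, -1.2]
grip_width: 0.06
grasp_force: 0.0
```

```bash
python3 - <<'E'
from h import *
snap('wrist','w12');snap('scene','s12')
a=cv2.imread('pics/s12.png')[120:330,220:440];b=cv2.imread('pics/w12b.png') if 0 else cv2.imread('pics/w12.png')
o=np.zeros((420,800,3),np.uint8);o[:,:440]=cv2.resize(a,(440,420));o[:270,440:]=cv2.resize(b,(360,270));cv2.imwrite('pics/c12.png',o)
E
```

```text
(no output)
```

View pics/c12.png

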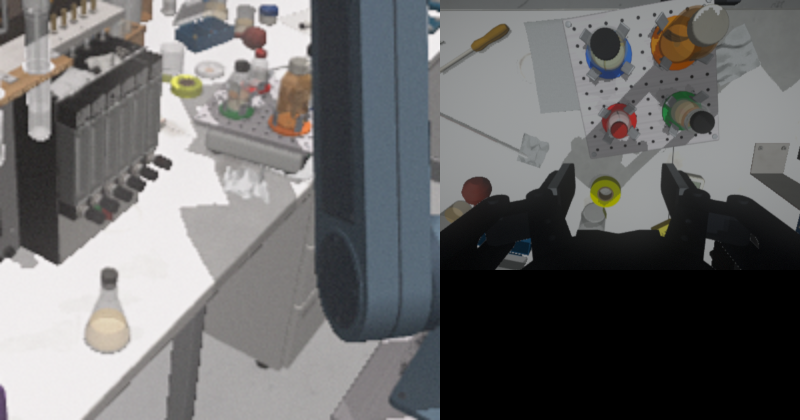

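All four bottles stand upright, each in the clamp of its own size: small on red, oil_b on green, oil_a on blue and amber on orange. The flask is untouched and the gripper is clear, so I'm handing in.

```bash
python3 -c "
from bench import r
print(r.job_done())"
```

```text
the job is handed in; nothing more can be done
None
```

I placed all four bottles upright in their matching clamps, each lowered until it touched the pad, and handed the job in at about 38 s; I never moved the flask or timer.

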